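# Release the roller of the rolling-load rig with its two-hand keys

### The arm

A 6-joint arm with a two-finger parallel gripper is mounted at the origin on the work surface. World frame = base frame: x ahead of the robot, y to its left, z up, the work surface at z = 0. Lengths are in m, angles in rad, forces in N, time in s.
With the tool pointing down it reaches from about 0.35 to 0.775 m from the base axis. Payload 7.3 kg.
Tool frame: the origin (TCP) lies on the mounting face of the last link; the fingertips stand 178 mm ahead of it and the grasp point (between the pads) lies hold_point_z ahead of it (hold_point_z is the distance from the TCP to the grasp point, in m); z points along the fingers, y is the direction in which the jaws open and shut (so a half turn about z gives the same grasp; the last joint's range is limited). The gripper opens to 92 mm and grips with 3 to 60 N. Pads are 19 mm wide; open, the fingers measure 130 mm over their backs; the gripper's body (75 mm by 190 mm) begins 47 mm behind the grasp point.
Start: joints at [1.18, 0.342, 1.524, -0, 1.275, -0.146], TCP at [0.127, 0.509, 0.405] pointing down, gripper open.
Joint ranges: [-2.53, 2.53], [-0.77, 2.02], [0.04, 2.7], [-1, 4.14], [0.28, 2.66], [-3.11, 3.11]. Speed limits (rad/s): [2.57, 2.57, 3.14, 3.14, 3.14, 3.14].

### API

Orientations are given as a unit quaternion [x, y, z, w].
In Python, from workcell import * gives the robot as it stands. The module is installed in compiled form; this text tells all that it offers.
- The arm moves only by the tool send_rows, never from a script. Its argument "steps" is a list of rows, each a list of 3 entries, a list of its own where there are three numbers: the shift along the tool's x, y, z scaled (see below), then the turn, a rotation vector about the tool's x, y, z scaled (see below), then the closure, from -1 (fully open) to 1 (shut). A call has 1 to 8 rows; each row is the pose to reach, as a shift and turn from the pose commanded when the call began, along the tool's axes at that moment; what a row does not reach only later rows make up. The controller multiplies each number of a shift by 0.4 m and each number of a turn by 90 degrees. A row lasts 1/10 s, in which the tool goes at most 50 mm and 8.59 degrees, less where a joint would pass 70% of its speed; a pose out of reach is approached as far as the arm can. A call with a number of a shift or a turn outside -1 to 1 is refused whole. A call with a gripper value outside its range is refused whole. The fingers move at their own pace and stop on an object; "grip_force" is the grip in N (left out, the last holds). Time passes only in rows, so rows that repeat a pose let the fingers close. It gives the time, the measured TCP pose, the force and the opening at its end, in the units of the state.
- get_obs(): the state, without advancing time (a new reading comes with each control period).
- camera(name): name is "scene" or "top" or "wrist"; returns a dict with "image" (384x512x3 uint8, blue, green, red), "mtx" (3x3 intrinsics, pixels), "eye" and "rotation" of the camera in the world. Camera axes: x right, y up, looking along -z (the intrinsics and any distortion apply to the point x, -y, -z); pixel columns grow to the right and rows downward; lengths in m; the calibration is good to about 2 mm. A picture is of the moment at which its call begins. There is no depth.
- job_done(): hands the job in, once; it reports no verdict.
The state is a dict: "time_s": time; "q": joint angles; "joint_vel": joint speeds; "effort": joint torques, N m; "position": TCP position; "tcp_rot": TCP orientation; "force": force on the tool from outside, world axes, zero at the start; "ft_torque": the same for the moment, N m; "gripper_width": finger opening in m.
Only numpy, scipy, OpenCV 4.12 (cv2) and the standard library are available. Lean on these libraries where they do the work, as an engineer would, in place of code of your own. Each camera call takes 0.05 s, during which the arm holds its last target. There are 200 camera calls.

### The job

Run one pass of the rolling-load rig: first push the steel stop bar by its upright tab all the way outward so that it is clear of the lane. Then press the two round release keys down fully, both together with one fingertip on each, keep them down until the roller has rolled along the lane and settled in the trough at the end, and then let both keys come up. Use fingertips only, do not touch the roller or press the square key between the round ones, and leave the other things where they are.

Things in the scene. Friction and masses are not known exactly. Their poses are not given: they have to be found in the camera images.
- rig: Rolling-load rig, fixed. Origin: table level, on the lane's centre line; x runs along the lane from the keys (-x end, nearer the robot) to the trough (+x end), y to its left, z up. In mm here: grey base plate x -150 to 150, y -105 to 165, 12 thick; white key block x -135 to -75, 115 wide, top z 55; lane x -75 to 85.
- lane (a point): Middle of the lane floor, at rig (0, 0, 36) mm. The lane is 103 mm wide and slopes down 4.3 degrees towards rig +x, between aluminium walls 8 mm thick (centred at rig y +/-55.5 mm) with tops 60 mm above the table.
- trough (a point): Centre of the rubber-floored trough's floor at the lane's low end, rig (103, 0, 14) mm; the trough is 37 mm long along rig x and is closed by an end wall with its top at z 60 mm.
- key_left (a joint): Travel of the left round release key, m: 0 up, 0.008 fully down. Sprung: moves from about 1.2 N, fully down at 4 N, returns when let go. Each round key lowers one of the two pins that hold the roller and clears it after 5.5 mm; the roller is let go only while both keys are down.
- key_right (a joint): Travel of the right round release key; as the left.
- key_mid (a joint): Travel of the square black key between them (another function, leave up): 0 up, 0.008 down, the same spring. Its top is 14 x 14 mm at rig (-105, 0), at z 69 mm, level with the round keys.
- key_left_top (a point): Centre of the top of the left round key, a flat black plastic cap 24 mm across. As built at rig (-105, +33, 69) mm; moves down with the key. The two round keys are 66 mm apart along the rig's y.
- key_right_top (a point): Centre of the top of the right round key, 24 mm across, at rig (-105, -33, 69) mm.
- stop_bar (a joint): Travel of the stop bar, m, along the rig's +y: at 0 to 0.008 its tip blocks the left half of the lane, at 0.060 it is fully out against its end stop. It is clear of the lane from 0.053. Friction about 1.5 N, no spring: it stays where it is left.
- stop_tab (a point): Top edge, middle, of the inner face of the stop bar's upright tab: the face towards the lane, to push towards rig +y. Steel plate 32 mm wide along rig x, 8 mm thick, outside the left wall, from 97 mm (this point) down to 35 mm above the table. At joint 0 the point is at rig (20, 81, 97) mm. The bar (12 mm wide, z 41 to 51) runs from the tab into the lane.
- roller: Plain steel roller, 30 mm diameter, 100 mm long, lying across the lane along the rig's y; origin at its centre, own y axis along its length. Waits at rig x about -41 mm behind the two pins (top at about z 70 mm); ends in the trough with its centre at rig x about 100 to 107 mm, z 29 mm. It takes about 1 s to roll down and settle.
- weight: Bystander, loose: brass calibration weight with a knob, 26 mm across, 35 mm tall, standing on the rig's plate beside the right wall; origin at the centre of its underside.
- connector: Bystander, loose: ribbon-cable connector block, 55 x 12 x 14 mm, lying on the plate left of the key block; origin at the centre of its underside.
- indenter_tip: Bystander, loose: stepped aluminium indenter tip, 22 mm across, 45 mm tall, standing on the plate's far left corner; origin at the centre of its underside.
- tape: Bystander, loose: roll of tape lying flat, 90 mm across, 25 mm high; origin at the centre of its underside.
- driver: Bystander, loose: screwdriver lying on the table; origin at the centre of its underside.
- tray: Bystander, loose: white open parts tray 100 x 70 x 30 mm; origin at the centre of its underside.
- cleaner: Bystander, loose: small closed bottle, 44 mm across, 100 mm tall; origin at the centre of its underside.
Mind the look-alikes: they are no part of the job. Leave any purple or yellow look-alike of the roller alone.

How it is judged:
On the way, in this order (a step that is already met when the one before it is completed fails the run):
1. the stop bar is pushed out, clear of the lane (travel over 54 mm) (value of joint stop_bar above 0.054 m), for 0.2 s.
2. both round keys are down together (over 6 mm each) (value of joint each of key_left, key_right above 0.006 m), for 0.1 s.
3. the roller lies in the trough while both round keys are still held down (all of step 2 and x of roller in the frame of rig between 0.095 and 0.112 m and y of roller in the frame of rig between -0.01 and 0.01 m and z of roller in the frame of rig below 0.034 m and linear speed of roller below 0.03 m/s), for 0.2 s.
At the end, for the whole second after the job is handed in: The roller rests in the trough (centre at rig x 95 to 112 mm, within 10 mm of the centre line, below 34 mm, slower than 20 mm/s), the stop bar is out over 53 mm, and all three keys are up (within 2 mm) (x of roller in the frame of rig between 0.095 and 0.112 m and y of roller in the frame of rig between -0.01 and 0.01 m and z of roller in the frame of rig below 0.034 m and value of joint each of key_left, key_right, key_mid below 0.002 m and value of joint stop_bar above 0.053 m and linear speed of roller below 0.02 m/s); the robot touches nothing.
It fails at once if the robot touches the roller (over 1 N) (contact force between any of the fingers, the arm and roller above 1 N).
It fails at once if the roller is lifted out of the lane (centre above 90 mm) (height (world z) of roller above 0.09 m).
It fails at once if the square key is pressed (over 3 mm) (value of joint key_mid above 0.003 m).
It fails at once if a bystander is moved by more than 20 mm (distance of any of weight, connector, indenter_tip, tape, driver, tray, cleaner from where it was at the start of the episode above 0.02 m).
It also fails if it takes over 48 s, if anything falls off the work surface, if the arm or the gripper's body presses on something with over 40 N, if the wrist force passes 120 N, or if a joint passes its speed limit or range.

## Working session

There is one attempt and no reset: what is moved stays moved. The work goes in short steps, Python scripts to look and compute and a tool call to move; the robot and the scene stay as the last step left them, time stands still between calls to the robot, and variables do not carry over. Pictures are saved under pics/ and viewed, about 8 in all and at most 12, crops included, and the job is handed in when it is done.

Besides the shell and the picture viewer there is one more tool, called after "Request:" as name(argument=value, ...), one argument or row to a line, values as JSON. send_rows: Moves the arm, as the interface text tells. Its arguments: {"type":"object","properties":{"steps":{"type":"array"},"grip_force":{"type":"number"}},"required":["steps"]}

```bash
mkdir -p pics; ls; python3 - <<'E'
from workcell import *
import cv2,numpy as np
o=get_obs();print({k:np.round(v,4) for k,v in o.items()})
for n in("top","scene"):
    c=camera(n);cv2.imwrite(f"pics/{n}0.png",c["image"]);print(n,c["mtx"],c["eye"],c["rotation"],[k for k in c])
E
```

```text
pics
{'time_s': np.float64(0.0), 'q': array([ 1.18  ,  0.3427,  1.525 ,  0.    ,  1.2754, -0.146 ]), 'joint_vel': array([-0.0008,  0.0008, -0.0008, -0.0014, -0.0001, -0.0007]), 'effort': array([ 2.50000e-03, -4.31245e+01, -2.44224e+01,  7.19000e-02,
        5.58000e-02, -1.00000e-04]), 'position': array([0.1272, 0.5092, 0.4041]), 'tcp_rot': array([ 1.221e-01,  9.925e-01, -7.000e-04, -2.000e-04]), 'force': array([-0.3906, -0.1065,  0.462 ]), 'ft_torque': array([-0.0278, -0.0266, -0.0339]), 'gripper_width': np.float64(0.0918)}
top [[426.02004841   0.         253.52222495]
 [  0.         426.02004841 195.53485261]
 [  0.           0.           1.        ]] [0.30322249 0.00712295 1.45868675] [-0.05513035  0.06074217  0.70940335 -0.7000128 ] ['image', 'mtx', 'eye', 'rotation']
scene [[401.8588696    0.         257.15109814]
 [  0.         401.8588696  191.42416608]
 [  0.           0.           1.        ]] [ 1.23927972 -0.48039906  0.68402465] [0.41189211 0.22317779 0.42061901 0.77692742] ['image', 'mtx', 'eye', 'rotation']
```

View pics/top0.png

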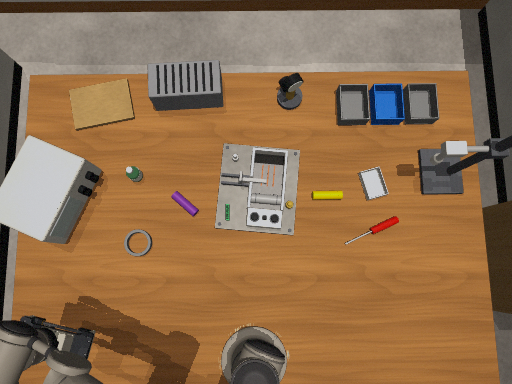

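View pics/scene0.png

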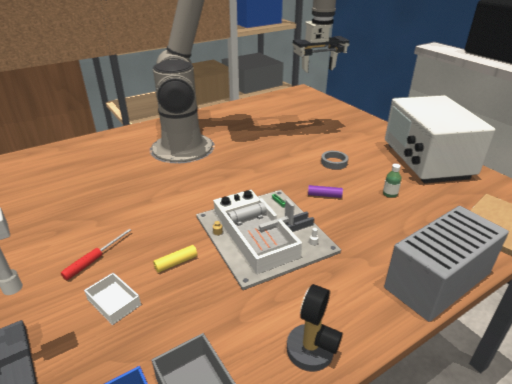

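```bash
cat > h.py <<'E'
import cv2,numpy as np
from scipy.spatial.transform import Rotation as R
def rays(c,px):
    px=np.atleast_2d(px).astype(float)
    d=np.c_[px,np.ones(len(px))]@np.linalg.inv(c["mtx"]).T
    return (d*[1,-1,-1])@R.from_quat(c["rotation"]).as_matrix().T
def onplane(c,px,z):
    d=rays(c,px);e=np.array(c["eye"]);return e+d*((z-e[2])/d[:,2])[:,None]
def proj(c,P):
    p=(np.atleast_2d(P)-c["eye"])@R.from_quat(c["rotation"]).as_matrix()*[1,-1,-1]
    p=p@np.array(c["mtx"]).T;return p[:,:2]/p[:,2:]
E
python3 - <<'E'
from workcell import *
from h import *
c=camera("top");im=c["image"];hsv=cv2.cvtColor(im,cv2.COLOR_BGR2HSV)
m=(hsv[...,1]<70).astype(np.uint8)*255
x0,y0,x1,y1=205,130,312,246
w=np.zeros_like(m);w[y0:y1,x0:x1]=m[y0:y1,x0:x1]
cs,_=cv2.findContours(cv2.morphologyEx(w,cv2.MORPH_CLOSE,np.ones((5,5))),0,2)
k=max(cs,key=cv2.contourArea)
P=onplane(c,k[:,0,:],0.012)[:,:2].astype(np.float32)
r=cv2.minAreaRect(P);print(r,cv2.boxPoints(r))
g=im[205:232,240:290].max(2)
b=(g<70).astype(np.uint8);n,_,s,ce=cv2.connectedComponentsWithStats(b)
for i in range(1,n):
    if s[i,4]>4:print(s[i,4],ce[i]+[240,205],onplane(c,ce[i]+[240,205],.069)[0])
cv2.imwrite("pics/crop1.png",cv2.resize(im[y0:y1,x0:x1],None,fx=5,fy=5,interpolation=2))
E
```

```text
((0.5690109133720398, -0.020336657762527466), (0.2689337134361267, 0.29949507117271423), 84.04256439208984) [[ 0.4061159  -0.13853505]
 [ 0.70399344 -0.16961953]
 [ 0.73190594  0.09786174]
 [ 0.4340284   0.12894621]]
45 [254.13333333 216.28888889] [ 0.46417648 -0.00659755  0.069     ]
12 [264.  217.5] [ 0.45975999 -0.03889309  0.069     ]
43 [273.97674419 218.11627907] [ 0.45730036 -0.07157225  0.069     ]
```

View pics/crop1.png

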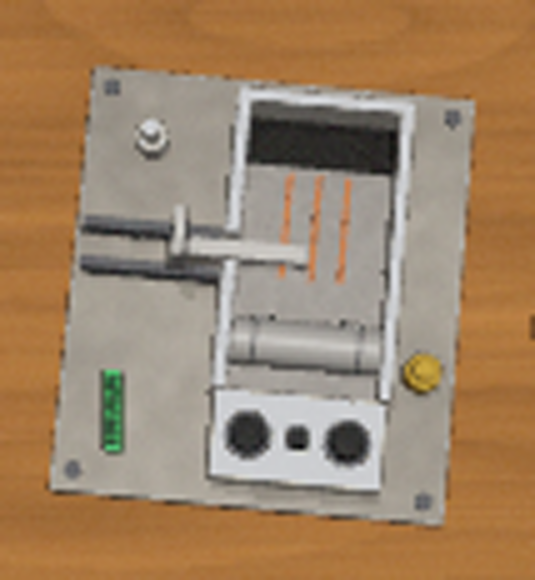

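The top crop shows the rig cleanly: keys at crop (247,434) and (347,441), square key (297,438), tab at (180,230), roller at (305,343). From the plate fit the rig origin is about (0.5655, -0.050) with a yaw of -6.0°, and the key positions agree with that.

Request:
send_rows(
  steps=[
    [[-0.716,-0.468,0],[0,0,-0.09],1],
    [[-0.716,-0.468,0],[0,0,-0.09],1],
    [[-0.716,-0.468,0],[0,0,-0.09],1],
    [[-0.716,-0.468,0],[0,0,-0.09],1],
    [[-0.716,-0.468,0],[0,0,-0.09],1],
    [[-0.716,-0.468,0],[0,0,-0.09],1],
    [[-0.716,-0.468,0],[0,0,-0.09],1],
    [[-0.716,-0.468,0],[0,0,-0.09],1],
  ],
  grip_force=20,
)

```text
time_s: 0.95
position: [0.3626, 0.255, 0.4046]
tcp_rot: [0.055, 0.998, -0.001, 0.001]
force: [0.1, 0.3, 0.6]
gripper_width: 0.0326
```

Request:
send_rows(
  steps=[
    [[-0.634,-0.566,0.25],[0,0,0],1],
    [[-0.634,-0.566,0.25],[0,0,0],1],
    [[-0.634,-0.566,0.25],[0,0,0],1],
    [[-0.634,-0.566,0.25],[0,0,0],1],
    [[-0.634,-0.566,0.25],[0,0,0],1],
    [[-0.634,-0.566,0.25],[0,0,0],1],
    [[-0.634,-0.566,0.25],[0,0,0],1],
    [[-0.634,-0.566,0.25],[0,0,0],1],
  ],
)

```text
time_s: 1.75
position: [0.5907, 0.0038, 0.302]
tcp_rot: [0.054, 0.999, -0.0, -0.001]
force: [0.1, 0.6, -0.5]
gripper_width: 0.0005
```

```bash
python3 - <<'E'
from workcell import *
from h import *
o=get_obs();print(o["position"],o["gripper_width"],(R.from_quat(o["tcp_rot"]).as_matrix()).round(3))
ims=[]
for n in("wrist","scene"):
    c=camera(n);im=c["image"];ims.append(im)
    # projected predictions
    ry=np.deg2rad(-6);M=np.array([[np.cos(ry),-np.sin(ry),0],[np.sin(ry),np.cos(ry),0],[0,0,1]])
    P=np.array([[20,81,97],[4,81,97],[36,81,97],[-105,33,69],[-105,-33,69],[-105,0,69]])/1e3@M.T+[.5655,-.05,0]
    for p in proj(c,P): 
        if abs(p).max()<600: cv2.circle(im,tuple(int(round(v)) for v in p),2,(0,0,255),-1)
ims[1]=cv2.resize(ims[1][170:290,190:350],(512,384),interpolation=2)
cv2.imwrite("pics/w1.png",np.vstack(ims)[:,:].copy() if 0 else cv2.resize(np.hstack(ims),(800,300),interpolation=cv2.INTER_AREA))
E
```

```text
[0.5906816  0.00376599 0.30198206] 0.0004601202752111206 [[-0.994  0.107 -0.002]
 [ 0.107  0.994 -0.001]
 [ 0.002 -0.001 -1.   ]]
```

View pics/w1.png

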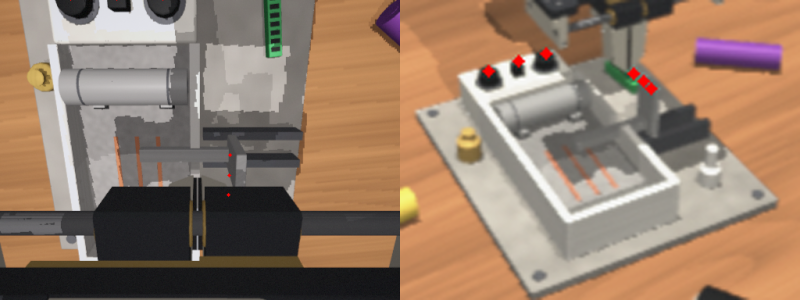

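Request:
send_rows(
  steps=[
    [[0,0,0.06],[0,0,0],1],
    [[0,0,0.12],[0,0,0],1],
    [[0,0,0.12],[0,0,0],1],
    [[0,0,0.12],[0,0,0],1],
  ],
)

```text
time_s: 2.25
position: [0.5882, 0.0084, 0.2576]
tcp_rot: [0.051, 0.999, 0.0, -0.0]
force: [-0.7, -0.9, 0.3]
gripper_width: 0.0006
```

Request:
send_rows(
  steps=[
    [[0,0.025,0],[0,0,0],1],
    [[0,0.05,0],[0,0,0],1],
    [[0,0.075,0],[0,0,0],1],
    [[0,0.1,0],[0,0,0],1],
    [[0,0.1,0],[0,0,0],1],
  ],
)

```text
time_s: 2.75
position: [0.5928, 0.0485, 0.257]
tcp_rot: [0.051, 0.999, 0.0, 0.0]
force: [-0.1, -0.2, 0.1]
gripper_width: 0.0
```

```bash
python3 - <<'E'
from workcell import *
from h import *
o=get_obs();print(o["position"],o["force"],o["ft_torque"])
c=camera("wrist");s=camera("scene")
cv2.imwrite("pics/w2.png",cv2.resize(np.hstack([c["image"],cv2.resize(s["image"][170:290,190:350],(512,384),interpolation=2)]),(800,300),interpolation=cv2.INTER_AREA))
E
```

```text
[0.59282611 0.04846903 0.25703135] [-0.08224428 -0.22846027  0.07724553] [ 0.02199045 -0.01663336 -0.00198739]
```

View pics/w2.png

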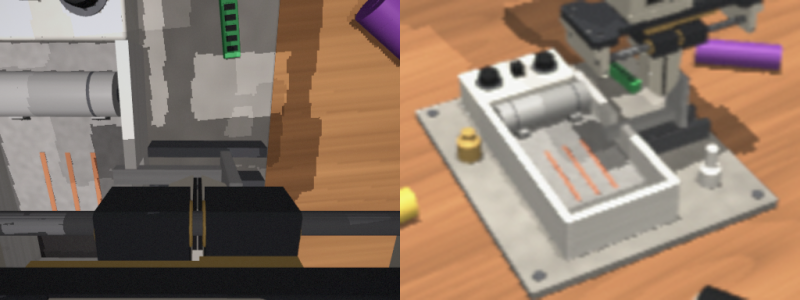

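Request:
send_rows(
  steps=[
    [[0,0.015,0],[0,0,0],1],
    [[0,0.03,0],[0,0,0],1],
    [[0,0.04,0],[0,0,0],1],
    [[0,0.045,0],[0,0,0],1],
    [[0,0.045,0],[0,0,0],1],
  ],
)

```text
time_s: 3.35
position: [0.5946, 0.065, 0.2566]
tcp_rot: [0.052, 0.999, 0.0, -0.0]
force: [0.2, -1.1, -0.1]
gripper_width: 0.0005
```

```bash
python3 - <<'E'
from workcell import *
from h import *
o=get_obs();print(o["position"],o["force"],o["ft_torque"])
ry=np.deg2rad(-6);M=np.array([[np.cos(ry),-np.sin(ry),0],[np.sin(ry),np.cos(ry),0],[0,0,1]])
print("rig tcp",(o["position"]-[.5655,-.05,0])@M)
c=camera("wrist");s=camera("scene");t=camera("top")
S=cv2.resize(s["image"][180:270,230:350],(512,384),interpolation=2)
T=cv2.resize(t["image"][140:240,210:310],(384,384),interpolation=2)
cv2.imwrite("pics/w3.png",cv2.resize(np.hstack([S,T]),(800,343),interpolation=cv2.INTER_AREA))
E
```

```text
[0.59457494 0.06503599 0.25661795] [ 0.21456756 -1.10783422 -0.07597438] [-0.01314998  0.04114206 -0.05381182]
rig tcp [0.01689113 0.11744497 0.25661795]
```

View pics/w3.png

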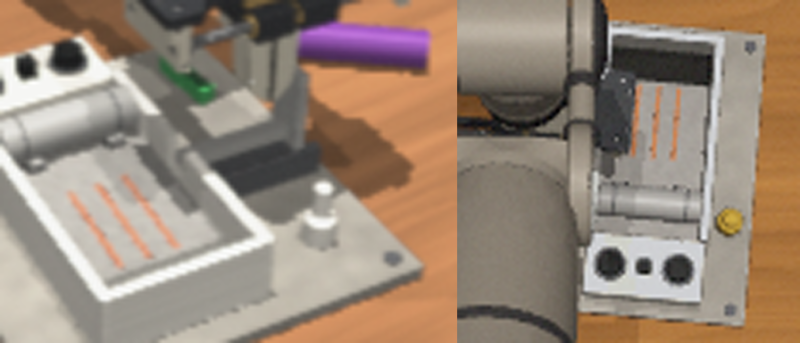

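The left panel shows the fingers against the tab at (290,95), near the outer end of its rails. I'll push on to the end stop and watch the force.

Request:
send_rows(
  steps=[
    [[0,0.006,0],[0,0,0],1],
    [[0,0.012,0],[0,0,0],1],
    [[0,0.012,0],[0,0,0],1],
    [[0,0.012,0],[0,0,0],1],
  ],
)

```text
time_s: 3.9
position: [0.5951, 0.0696, 0.2568]
tcp_rot: [0.052, 0.999, 0.0, 0.0]
force: [0.4, -0.5, 0.4]
gripper_width: 0.0003
```

Request:
send_rows(
  steps=[
    [[0,0.005,0],[0,0,0],1],
    [[0,0.008,0],[0,0,0],1],
    [[0,0.008,0],[0,0,0],1],
  ],
)

```text
time_s: 4.2
position: [0.5954, 0.0707, 0.2568]
tcp_rot: [0.052, 0.999, -0.002, -0.0]
force: [-1.5, -11.8, 1.1]
gripper_width: 0.0006
```

The end stop was felt at 12 N, with the TCP at rig y of about 123 mm. That puts the bar's travel at about 60 mm and makes each finger 19 mm thick. Backing off and lifting.

Request:
send_rows(
  steps=[
    [[0,-0.04,0],[0,0,0],1],
    [[0,-0.05,0],[0,0,0],1],
    [[0,-0.05,-0.1],[0,0,0],0],
    [[0,-0.05,-0.2],[0,0,0],0],
    [[0,-0.05,-0.2],[0,0,0],0],
    [[0,-0.05,-0.2],[0,0,0],0],
  ],
)

```text
time_s: 4.8
position: [0.5933, 0.0527, 0.3376]
tcp_rot: [0.052, 0.999, 0.0, 0.001]
force: [-0.7, 0.2, 0.1]
gripper_width: 0.0279
```

```bash
cat >> h.py <<'E'
ry=np.deg2rad(-6);M=np.array([[np.cos(ry),-np.sin(ry),0],[np.sin(ry),np.cos(ry),0],[0,0,1]]);O=np.array([.5655,-.05,0])
def goto(o,rig):
    T=R.from_quat(o["tcp_rot"]).as_matrix();d=O+M@np.array(rig)-o["position"]
    rot=(R.from_matrix(T.T@np.c_[-M[:,0],M[:,1],-M[:,2]])).as_rotvec()
    print("rig tcp",((o["position"]-O)@M).round(4),"shift",(T.T@d/.4).round(4),"turn",(rot/(np.pi/2)).round(4),"w",o["gripper_width"])
E
python3 - <<'E'
from workcell import *
from h import *
goto(get_obs(),[-.105,0,.305])
E
```

```text
rig tcp [0.0169 0.1051 0.3376] shift [ 0.3053 -0.2624  0.0807] turn [0.0005 0.0014 0.0008] w 0.027890106976937154
```

Request:
send_rows(
  steps=[
    [[0.305,-0.262,0.02],[0,0,0],0],
    [[0.305,-0.262,0.02],[0,0,0],0],
    [[0.305,-0.262,0.05],[0,0,0],0],
    [[0.305,-0.262,0.08],[0,0,0],0],
    [[0.305,-0.262,0.08],[0,0,0],0],
    [[0.305,-0.262,0.08],[0,0,0],0],
    [[0.305,-0.262,0.08],[0,0,0],0],
  ],
)

```text
time_s: 5.5
position: [0.4622, -0.0385, 0.3049]
tcp_rot: [0.051, 0.999, 0.0, 0.0]
force: [-0.3, -0.1, -0.4]
gripper_width: 0.0455
```

```bash
python3 - <<'E'
from workcell import *
from h import *
o=get_obs();goto(o,[-.105,0,.265])
s=camera("scene");w=camera("wrist");t=camera("top")
# top view: caps hidden maybe; mark predicted points in scene
S=cv2.resize(s["image"][170:270,200:333],(532,400),interpolation=cv2.INTER_CUBIC)
W=cv2.resize(w["image"],(532,399))
cv2.imwrite("pics/k1.png",cv2.resize(np.hstack([S[:399],W]),(800,300),interpolation=cv2.INTER_AREA))
E
```

```text
rig tcp [-0.1039  0.0006  0.3049] shift [ 0.0028 -0.0015  0.0998] turn [0.0001 0.0006 0.0013] w 0.04546891571926537
```

View pics/k1.png

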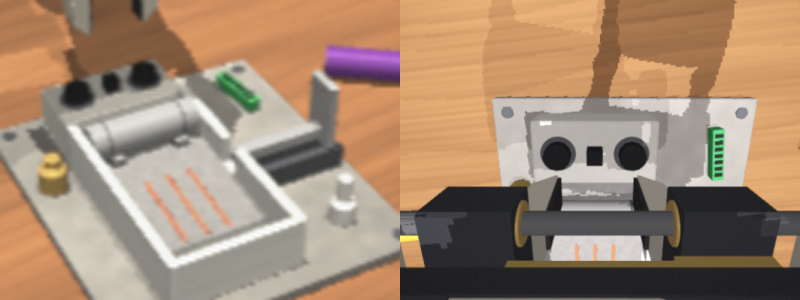

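The left panel shows the lane clear of the bar and the roller still waiting on its pins. The right panel shows the keys at (557,153) and (631,153), centred between the fingertips.

Request:
send_rows(
  steps=[
    [[0.003,-0.001,0.06],[0,0,0],0],
    [[0.003,-0.001,0.12],[0,0,0],0],
    [[0.003,-0.001,0.125],[0,0,0],0],
    [[0.003,-0.001,0.125],[0,0,0],0],
  ],
)

```text
time_s: 6.05
position: [0.4602, -0.039, 0.2547]
tcp_rot: [0.051, 0.999, 0.0, -0.0]
force: [0.5, -0.0, 0.4]
gripper_width: 0.0461
```

Request:
send_rows(
  steps=[
    [[0,0,0.02],[0,0,0],0],
    [[0,0,0.035],[0,0,0],0],
    [[0,0,0.042],[0,0,0],0],
    [[0,0,0.042],[0,0,0],0],
    [[0,0,0.042],[0,0,0],0],
  ],
)

```text
time_s: 6.55
position: [0.4608, -0.0393, 0.2392]
tcp_rot: [0.052, 0.999, -0.0, 0.002]
force: [1.1, 1.5, 9.2]
gripper_width: 0.0459
```

Request:
send_rows(
  steps=[
    [[0,0,0.004],[0,0,0],0],
    [[0,0,0.004],[0,0,0],0],
    [[0,0,0.004],[0,0,0],0],
    [[0,0,0.004],[0,0,0],0],
    [[0,0,0.004],[0,0,0],0],
    [[0,0,0.004],[0,0,0],0],
    [[0,0,0.004],[0,0,0],0],
    [[0,0,0.004],[0,0,0],0],
  ],
)

```text
time_s: 7.35
position: [0.4607, -0.0393, 0.239]
tcp_rot: [0.052, 0.999, -0.0, 0.002]
force: [-4.2, 2.3, 25.1]
gripper_width: 0.046
```

Request:
send_rows(
  steps=[
    [[0,0,0],[0,0,0],0],
    [[0,0,0],[0,0,0],0],
    [[0,0,0],[0,0,0],0],
    [[0,0,0],[0,0,0],0],
    [[0,0,0],[0,0,0],0],
    [[0,0,0],[0,0,0],0],
    [[0,0,0],[0,0,0],0],
    [[0,0,0],[0,0,0],0],
  ],
)

```text
time_s: 8.15
position: [0.4607, -0.0393, 0.2389]
tcp_rot: [0.052, 0.999, -0.0, 0.002]
force: [-4.2, 1.9, 25.1]
gripper_width: 0.0457
```

```bash
python3 - <<'E'
from workcell import *
from h import *
o=get_obs();print(o["force"],o["ft_torque"])
s=camera("scene");w=camera("wrist")
S=cv2.resize(s["image"][170:270,200:333],(532,400),interpolation=cv2.INTER_CUBIC)
W=cv2.resize(w["image"],(532,399))
cv2.imwrite("pics/k2.png",cv2.resize(np.hstack([S[:399],W]),(800,300),interpolation=cv2.INTER_AREA))
E
```

```text
[-4.2480874   1.87064362 25.08734134] [0.33301155 0.64800193 0.03632676]
```

View pics/k2.png

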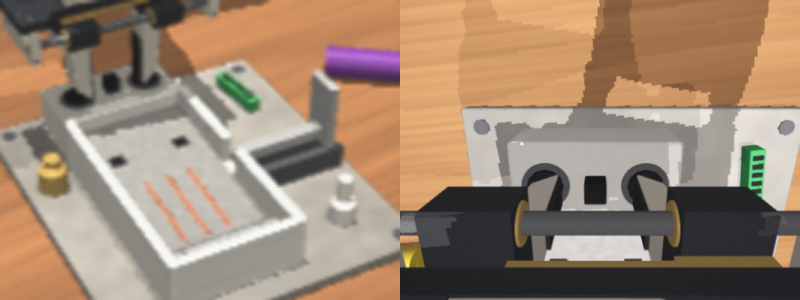

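The pins are down and the roller has left its start position. The trough is hidden behind the end wall in this view, so I'm checking it from the top while still holding the keys.

```bash
python3 - <<'E'
from workcell import *
from h import *
t=camera("top")
P=np.array([[.103,y,.029] for y in(-.05,0,.05)])@M.T+O
print(proj(t,P))
cv2.imwrite("pics/t2.png",cv2.resize(t["image"][135:245,210:310],(500,550),interpolation=cv2.INTER_CUBIC))
E
```

```text
[[283.32736463 160.02410803]
 [268.89462203 158.72160938]
 [254.46984351 157.41982945]]
```

View pics/t2.png

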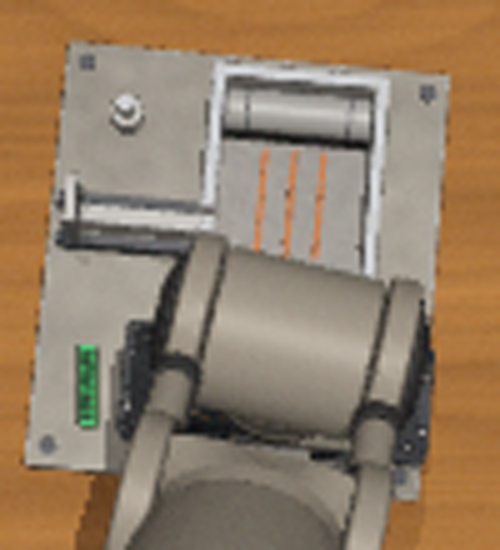

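The roller lies in the trough, centred at crop (297,112) against a predicted (294,118). The bar is fully out. I'll hold briefly, then release straight up.

Request:
send_rows(
  steps=[
    [[0,0,0],[0,0,0],0],
    [[0,0,0],[0,0,0],0],
    [[0,0,0],[0,0,0],0],
    [[0,0,-0.02],[0,0,0],0],
    [[0,0,-0.06],[0,0,0],0],
    [[0,0,-0.15],[0,0,0],0],
    [[0,0,-0.25],[0,0,0],0],
    [[0,0,-0.25],[0,0,0],0],
  ],
)

```text
time_s: 9.1
position: [0.461, -0.0394, 0.3409]
tcp_rot: [0.052, 0.999, -0.001, 0.005]
force: [0.0, 0.4, 0.6]
gripper_width: 0.0462
```

Request:
send_rows(
  steps=[
    [[0,0,0],[0,0,0],0],
    [[0,0,0],[0,0,0],0],
    [[0,0,0],[0,0,0],0],
  ],
)

```text
time_s: 9.4
position: [0.4596, -0.0391, 0.335]
tcp_rot: [0.052, 0.999, 0.0, -0.001]
force: [-0.2, 0.2, -0.1]
gripper_width: 0.0461
```

```bash
python3 - <<'E'
from workcell import *
from h import *
o=get_obs();print(o["position"],o["force"],np.abs(o["joint_vel"]).max())
s=camera("scene");t=camera("top")
S=cv2.resize(s["image"][170:270,200:333],(532,400),interpolation=cv2.INTER_CUBIC)
T=cv2.resize(t["image"][135:245,210:310],(364,400),interpolation=cv2.INTER_CUBIC)
cv2.imwrite("pics/f.png",cv2.resize(np.hstack([S,T]),(800,357),interpolation=cv2.INTER_AREA))
E
```

```text
[ 0.45957606 -0.03913895  0.33503198] [-0.21103798  0.19410466 -0.11014584] 0.006520310747291513
```

View pics/f.png

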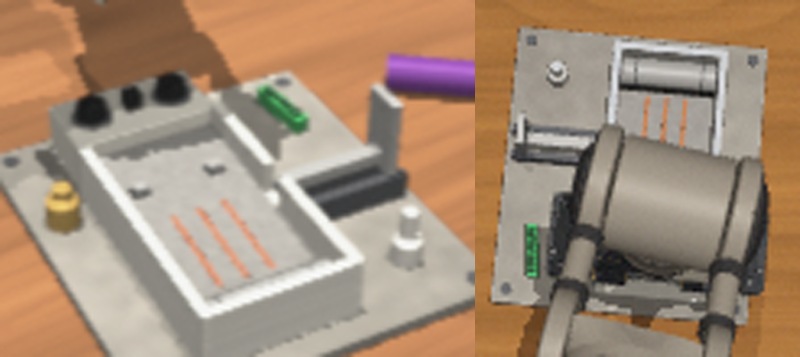

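The keys and pins are back up, the roller is in the trough, the bar is out, and the arm is clear.

```bash
python3 -c "
from workcell import *
print(job_done())"
```

```text
the job is handed in; nothing more can be done
None
```

I ran the pass and handed the job in at about 9.5 s; handing in returned no verdict.

- **Stop bar:** I pushed it by its tab with closed fingertips until it hit the end stop. The force there was about 12 N and the travel came out at about 60 mm.
- **Keys and roller:** I pressed both round keys together, one fingertip on each, and held them with about 25 N in total. A top view taken while the keys were still down showed the roller lying in the trough. I then let the keys up straight.
- **Last checks:** The final pictures show the roller in the trough, the bar fully out, and the keys and pins up. The bystanders on the plate look undisturbed. The arm was clear, with about 0.3 N measured on it.

No check failed. I judged key travel from force and height only: the tool stopped about 8 mm below the key tops. I judged the roller's rest position from the pictures, where it looked within a few mm of the predicted spot. I did not measure the square key, but it looked up in every picture. I did not re-check the tape, driver, tray and cleaner, which lie off the plate; the arm did not go down near them.

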